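Swing a clamped link round to the pointer and retighten its clamp

ROBOT

A 6-joint arm with a two-finger parallel gripper is mounted at the origin on the work surface. World frame = base frame: x ahead of the robot, y to its left, z up, the work surface at z = 0. Lengths are in m, angles in rad, forces in N, time in s.
With the tool pointing down it reaches from about 0.225 to 0.875 m from the base axis. Payload 3.4 kg.
Tool frame: the origin (TCP) lies at the very end of the fingers, on their centre line; the grasp point (between the pads) lies 19 mm behind it; z points along the fingers, y is the line along which they close (so a half turn about z gives the same grasp; the last joint's range is limited). The gripper opens to 85 mm and grips with 20 to 120 N. Pads are 22 mm wide; open, the fingers measure 114 mm over their backs; the gripper's body (76 mm by 85 mm) begins 54 mm behind the grasp point. The pads swing forward as they close: fully open they stand 13 mm farther back than shut.
Start: joints at [1.043, 0.276, 1.505, -0, 1.361, -0.121], TCP at [0.228, 0.528, 0.231] pointing down, gripper open.
Joint ranges: [-2.89, 2.89], [-0.75, 2.08], [0.22, 2.7], [-1.18, 4.32], [0.11, 2.71], [-2.7, 2.7]. Speed limits (rad/s): [2.57, 2.57, 3.14, 3.14, 3.14, 3.14].

INTERFACE

Orientations are given as [roll, pitch, yaw] about the fixed x, y, z axes, in that order (R = Rz(yaw) Ry(pitch) Rx(roll)).
In Python, from cell import robot, optics, finish_job gives the robot as it stands.
- The arm moves only by the shell command python3 -m jog 'ROWS' [FORCE]. ROWS is JSON, a list of rows, each an object of numbers: "fingers": the opening, from 0 (shut) to 1 (fully open); "dx", "dy", "dz": the shift along the world's x, y, z in cm; "ax", "ay", "az": the turn, a rotation vector about the world's x, y, z in degrees. A call has 1 to 8 rows; each row shifts and turns the commanded pose from where the row before left it; what a row does not reach is not made up. A row lasts 1/8 s, in which the tool goes at most 62.5 mm and 10.7 degrees, less where a joint would pass 70% of its speed; a pose out of reach is approached as far as the arm can. A call is refused whole if a number of a shift passes 6.25 or a number of a turn 10.7, either way. A call with a gripper value outside its range is refused whole. The fingers move at their own pace and stop on an object; FORCE is the grip in N (left out, the last holds). Time passes only in rows, so rows that do not move let the fingers close. It gives the time, the measured TCP pose, the force, the opening and the grip force at its end, in the units of the state.
- robot.observe(): the state, without advancing time (a new reading comes with each control period).
- optics.snapshot(name): name is "scene" or "top" or "wrist"; returns the picture (420x560x3 uint8, red, green, blue); there is no depth.
- optics.get_calibration(name): a dict with "K" (3x3 intrinsics, pixels), "rvec" (rotation vector, rad) and "tvec" (3), from world to camera coordinates, as OpenCV has them. Camera axes: x right, y down, z forward; pixel columns grow to the right and rows downward; lengths in m; the calibration is good to about 2 mm. A picture is of the moment at which its call begins: read the wrist's pose just before it. get_calibration takes no time and is no camera call; for the wrist camera it gives the pose at the moment of the call.
- finish_job(): hands the job in; it is judged then, once.
Trained networks look in the newest picture that a camera, given by its name, has taken for a name from the list of things; names that differ only in an ending like _2 or _b are one class to them, and where a whole thing is asked for, a point or a joint stands for the part that bears it (a point fixed in the world has none). Each returns a list of dicts, best first, with "confidence" (0 to 1); they miss things now and then, are a little off and sometimes report something else, mostly with a low value. They report only what shows in the picture. A call takes as long as a camera call. They do not tell look-alikes from the thing itself.
- optics.find_in(camera, label): "rect" ([centre column, centre row, width, height] in pixels, round what is visible of it).
- optics.regions_of(camera, label): "region" (420x560 bool, what is visible of it) and "rect" ([centre column, centre row, width, height] in pixels, round what is visible of it).
The state is a dict: "clock": time; "qpos": joint angles; "joint_vel": joint speeds; "effort": joint torques, N m; "tool_pos": TCP position; "eef_rot": TCP orientation; "contact_force": force on the tool from outside, world axes, zero at the start; "wrist_torque": the same for the moment, N m; "opening": opening from 0.0 (shut) to 1.0 (fully open); "grasp_force": force on a finger pad.
Only numpy, scipy, OpenCV 4.12 (cv2) and the standard library are available. Lean on these libraries where they do the work, as an engineer would, in place of code of your own. Each camera call takes 0.05 s, during which the arm holds its last target. There are 200 camera calls.

TASK

The aluminium link on the plywood jig is clamped pointing the wrong way. Back off the clamp's red knob about a quarter of a turn (never as much as half a turn, so that the link stays held on its pin), swing the link round underneath the clamp's blue overhead arm until its orange end lines up with the green pointer, and then screw the knob back down as tight as it was. Leave the wheels and other loose things on and around the jig where they are, and let go of everything at the end.

Things in the scene. Friction and masses are not known exactly. Their poses are not given: they have to be found in the camera images.
- jig_pivot (a point): Jig: fixed plywood board 360 x 340 mm, 12 mm thick, on the table. This point: centre of its top face (12 mm above the table), on the vertical axis shared by pivot pin and clamp screw. Its x axis points level to the clamp's blue column, z up.
- clamp_arm (a point): Centre of the top of the fixed blue column (34 x 40 mm, near face 135 mm from the pivot axis). Its overhead arm, 26 mm wide, runs from here to 16 mm past the pivot axis, between 72 and 92 mm above the table. The link swings below the arm and inside the column; a gripper holding the link cannot pass under. Axes as jig_pivot.
- stop_post (a point): Top of a fixed dark steel post on the board, 16 mm across, top 50 mm above the table, 105 mm from the pivot axis at 283 degrees counter-clockwise (seen from above) from the jig's x axis. The link's tail passes it, the orange end does not, so the link cannot go round that way.
- link_head (a point): Link: loose grey aluminium bar 200 x 32 mm, 30 mm high, 250 g, on the board (top 42 mm above the table), its 14 mm hole over the 12 mm pivot pin. Point: half-way up, 100 mm from the pivot axis towards the orange end (115 mm). x points to the orange end, which starts 135 to 165 degrees counter-clockwise from the jig's x and must turn clockwise (seen from above). Unclamped it turns with light friction.
- link_tail (a point): The plain end of the link: mid-width and half-way up, 75 mm from the pivot axis on the side away from the orange end (the link ends 85 mm from the axis). Same axes as link_head.
- pointer_tip (a point): Tip of a fixed green arrow on the jig board, 122 mm from the pivot axis, 3 mm above the board; its x axis points level, radially outwards from the pivot: the direction in which the orange end must finally point. It lies 26 to 46 degrees clockwise from the jig's x axis.
- knob (a point): Red bar-shaped knob on top of the clamp screw, on the pivot axis: 50 mm long, 16 mm wide, 26 mm high, from 110 to 136 mm above the table. This point is its centre, 123 mm above the table; its x axis runs along the 50 mm length, z up. At the start it lies along the jig's x axis.
- screw (a joint): Clamp screw in rad: 0 as found (tight), growing counter-clockwise seen from above as it is backed off; range -0.5 to 4.5. It lifts 1.6 mm per rad. Its pad presses the link through a stiff spring: about 45 N at 0, clear of the link above about 1.2 rad. It stays where it is left; turning it takes up to 0.25 N m.
- pad: Black clamp pad, a disc 28 mm across and 8 mm thick at the foot of the screw, below the overhead arm; at the start it presses on the top of the link over the pivot pin. Origin 42 mm below its underside, on the pivot axis, so at table height while clamped; z up.
- wheel_black_mid (a point): Bystander on the jig board: black wheel lying flat, 62 mm across, 24 mm high; its centre.
- wheel_blue_mid (a point): Bystander on the jig board: blue wheel lying flat, 56 mm across, 22 mm high; its centre.
- wheel_green_mid (a point): Bystander on the jig board: green wheel lying flat, 60 mm across, 18 mm high; its centre.
- tkey_mid (a point): Bystander beside the jig: T-handled key with red handle, lying flat, 135 mm long, 18 mm high; near its middle.
- can_mid (a point): Bystander beside the jig: standing can with yellow label, 56 mm across, 110 mm high; its centre.
- carton_mid (a point): Bystander beside the jig: flat white carton 120 x 90 x 32 mm; its centre.
- offcut_mid (a point): Bystander beside the jig: aluminium U-channel offcut 120 x 32 x 30 mm, open side up; its centre.
Things that resemble listed ones, but are neither listed nor needed, are in the scene too. What is shaped like the part that bears link_head but pink or yellow is not meant.

How it is judged:
By the outcome, as a careful person would: the job done as asked, in the order asked, and still so for the second after the job is handed in, with the robot touching nothing.
It also fails if it takes over 72 s, if anything falls off the work surface, if the arm or the gripper's body presses on something with over 40 N, if the wrist force passes 120 N, or if a joint passes its speed limit or range.

## Working session

There is one attempt and no reset: what is moved stays moved. The work goes in short steps, Python scripts to look and compute and a shell command to move; the robot and the scene stay as the last step left them, time stands still between calls to the robot, and variables do not carry over. Pictures are saved under pics/ and viewed, at most 10 in all, crops included, and the job is handed in when it is done.

```bash
mkdir -p pics; ls; cat > h.py <<'E'
import numpy as np, cv2
from cell import robot, optics, finish_job
def snap(c,f=None):
    p=optics.snapshot(c)
    if f: cv2.imwrite('pics/'+f,p[:,:,::-1])
    return p
def ray(c,uv,z,cal=None):
    k=cal or optics.get_calibration(c); R=cv2.Rodrigues(np.array(k['rvec'],float))[0]; t=np.array(k['tvec'],float).ravel()
    d=R.T@np.linalg.solve(np.array(k['K']),np.array([uv[0],uv[1],1.])); o=-R.T@t
    return o+d*(z-o[2])/d[2]
def proj(c,P):
    k=optics.get_calibration(c)
    return cv2.projectPoints(np.array(P,float).reshape(-1,1,3),np.array(k['rvec'],float),np.array(k['tvec'],float),np.array(k['K'],float),None)[0].reshape(-1,2)
E
python3 - <<'E'
from h import *
print(robot.observe())
a=snap('top','top0.png');b=snap('scene','scene0.png')
for n,z in [('jig_pivot',.012),('clamp_arm',.092),('stop_post',.05),('link_head',.027),('link_tail',.027),('pointer_tip',.015),('knob',.136),('wheel_black_mid',.024),('wheel_blue_mid',.022),('wheel_green_mid',.018),('can_mid',.11),('offcut_mid',.03)]:
    for d in optics.find_in('top',n)[:3]:
        print(n,np.round(d['rect'],0),round(d['confidence'],2),ray('top',d['rect'][:2],z).round(3))
E
```

```text
pics
{'clock': 0.0, 'qpos': array([ 1.04302388e+00,  2.76619955e-01,  1.50611735e+00,  2.29190425e-06,
        1.36067828e+00, -1.21004490e-01]), 'joint_vel': array([-0.00034651, -0.00181318,  0.00029352, -0.00259541, -0.00109073,
        0.00058673]), 'effort': array([-2.66016374e-03, -4.16779947e+01, -2.45806825e+01, -6.34213320e-04,
        1.09330821e-02, -1.53623051e-05]), 'tool_pos': array([0.22724239, 0.52763547, 0.23043175]), 'eef_rot': array([-3.13978333e+00, -2.22268597e-04,  2.73482401e+00]), 'contact_force': array([ 0.17195099, -0.02446551,  0.09449513]), 'wrist_torque': array([-0.03948897, -0.04679671, -0.00241972]), 'grasp_force': 0.0, 'opening': 0.9990273553251073}
jig_pivot [296. 216. 165. 176.] 0.8 [0.542 0.016 0.012]
clamp_arm [298. 213. 170. 175.] 0.92 [0.534 0.014 0.092]
stop_post [296. 215. 172. 176.] 0.67 [0.537 0.016 0.05 ]
link_head [146. 293.  70.  67.] 0.95 [0.36  0.388 0.027]
link_head [294. 215.  77.  52.] 0.77 [0.542 0.022 0.027]
link_head [133. 178.  35.  78.] 0.77 [0.649 0.428 0.027]
link_tail [145. 294.  69.  63.] 0.95 [0.359 0.389 0.027]
link_tail [293. 213.  75.  43.] 0.75 [0.547 0.025 0.027]
link_tail [132. 175.  36.  79.] 0.62 [0.658 0.429 0.027]
pointer_tip [344. 182.  13.   9.] 0.56 [ 0.624 -0.109  0.015]
knob [300. 201.  14.  26.] 0.67 [0.554 0.009 0.136]
wheel_black_mid [298. 202.  15.  23.] 0.73 [0.574 0.009 0.024]
wheel_black_mid [333. 282.  27.  30.] 0.64 [ 0.373 -0.068  0.024]
wheel_blue_mid [231. 249.  22.  24.] 0.57 [0.461 0.18  0.022]
wheel_green_mid [263. 144.  17.  20.] 0.95 [0.732 0.094 0.018]
wheel_green_mid [295. 215.  78.  52.] 0.73 [0.544 0.019 0.018]
can_mid [200. 135.  29.  34.] 0.82 [0.73  0.243 0.11 ]
offcut_mid [419. 202.  34.  50.] 0.62 [ 0.564 -0.291  0.03 ]
```

```bash
python3 - <<'E'
import cv2
a=cv2.imread('pics/top0.png');cv2.imwrite('pics/topc.png',cv2.resize(a[95:325,190:440],None,fx=2.6,fy=2.6,interpolation=cv2.INTER_CUBIC)[:600])
E
```

```text
(no output)
```

View pics/topc.png

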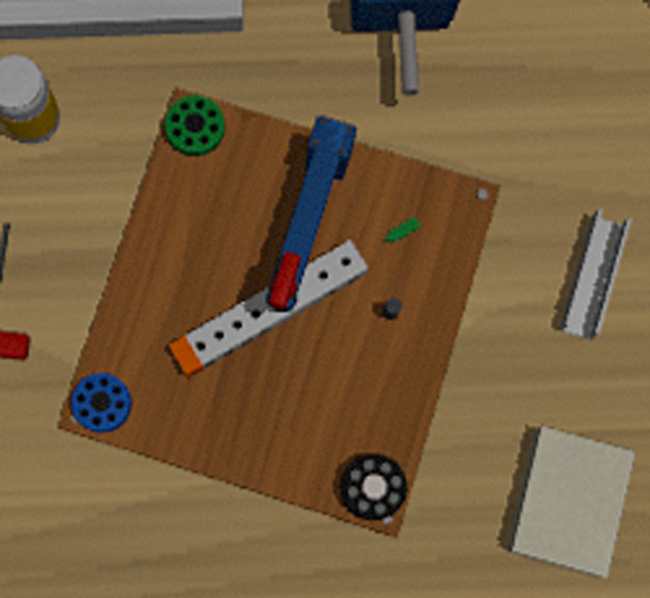

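View pics/scene0.png

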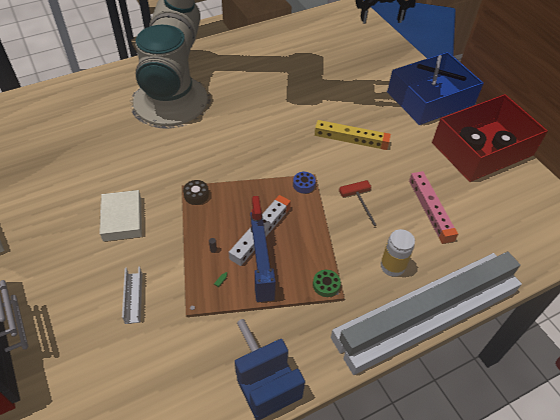

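The candidates for the link are the grey bar on the jig at top px (294,215), and the yellow and pink bars off the jig at scene px (352,133) and (433,205). The grey bar on the pin, with its orange end at lower left (crop 185,356), fits the description. The crop confirms it. The knob is at crop (286,281), the column at (333,133), the pointer at (402,231) and the post at (392,308).

```bash
python3 - <<'E'
from h import *
f=lambda u,v:(190+u/2.6-.3,95+v/2.6-.3)
W=lambda u,v,z:ray('top',f(u,v),z)
c=[W(*p,.012) for p in [(177,88),(500,183),(398,537),(58,427)]]
print(np.mean(c,0),[np.linalg.norm(c[i]-c[i-1]).round(3) for i in range(4)])
for n in [(0,3),(1,2)]: d=c[n[0]]-c[n[1]];print(np.degrees(np.arctan2(d[1],d[0])))
d=c[1]-c[0];print(np.degrees(np.arctan2(d[1],d[0]))+90)
P=np.mean(c,0)
for n,p in dict(knob=(287,272,.136),col=(336,128,.092),post=(393,299,.05),tip=(387,240,.015),tail=(357,257,.042),head=(187,358,.042)).items():
    w=W(*p);e=w-P;print(n,w.round(3),np.hypot(*e[:2]).round(3),np.degrees(np.arctan2(e[1],e[0])).round(1))
a=cv2.imread('pics/top0.png')[:,:,::-1];h=cv2.cvtColor(a,cv2.COLOR_RGB2HSV)
m=((h[...,0]<6)|(h[...,0]>174))&(h[...,1]>180);m[:, :280]=0;m[:,330:]=0
ys,xs=np.nonzero(m);print(xs.mean(),ys.mean(),len(xs),ray('top',(xs.mean(),ys.mean()),.132))
print(np.degrees(robot.observe()['eef_rot']))
R=cv2.Rodrigues(np.array(optics.get_calibration('wrist')['rvec']))[0];print('cam',-R.T@np.array(optics.get_calibration('wrist')['tvec']),R[2])
E
```

```text
[0.55248267 0.00917912 0.012     ] [np.float64(0.358), np.float64(0.336), np.float64(0.36), np.float64(0.339)]
-19.686106747174403
-19.224840635930573
-19.07230796407768
knob [0.558 0.008 0.136] 0.005 -13.2
col [ 0.703 -0.044  0.092] 0.16 -19.5
post [ 0.547 -0.093  0.05 ] 0.103 -93.2
tip [ 0.612 -0.095  0.015] 0.12 -60.1
tail [ 0.59  -0.062  0.042] 0.081 -62.2
head [0.498 0.102 0.042] 0.108 120.4
303.21574973031284 41.80151024811219 927 [ 0.95186361 -0.01408179  0.132     ]
[1.79990089e+02 5.06864998e-04 1.56692709e+02]
cam [0.16669565 0.55414652 0.37405486] [ 0.23736032 -0.10140109 -0.96611485]
```

```bash

python3 -m jog '[{"dx":1.9,"dy":-3,"dz":0.2,"az":-10.4},{"dx":1.9,"dy":-3,"dz":0.2,"az":-10.4},{"dx":1.9,"dy":-3,"dz":0.2,"az":-10.4},{"dx":1.9,"dy":-3,"dz":0.2,"az":-10.4},{"dx":1.9,"dy":-3,"dz":0.2,"az":-10.4},{"dx":1.9,"dy":-3,"dz":0.2,"az":-10.4},{"dx":1.9,"dy":-3,"dz":0.2,"az":-10.4},{"dx":1.9,"dy":-3,"dz":0.2,"az":-10.4}]'
python3 -m jog '[{"dx":1.9,"dy":-3,"az":-10.4},{"dx":1.9,"dy":-3,"az":-10.4},{"dx":1.9,"dy":-3,"az":-10.4},{"dx":1.9,"dy":-3,"az":-10.4},{"dx":1.9,"dy":-3,"az":-10.4},{"dx":1.9,"dy":-3,"az":-10.4},{"dx":1.9,"dy":-3,"az":-10.4},{"dx":1.9,"dy":-3,"az":-10.4}]'
python3 -m jog '[{"dx":2.1,"dy":-3.9,"az":-9.6},{}]'
python3 - <<'E'
from h import *
s=robot.observe();print(s['tool_pos'],np.degrees(s['eef_rot']),s['qpos'])
a=snap('wrist','w0.png')
E
```

```text
[0.22753541 0.52811095 0.23136227] [1.79990089e+02 5.06864998e-04 1.56692709e+02] [ 1.04299360e+00  2.75850861e-01  1.50488446e+00  1.23728237e-05
  1.36068454e+00 -1.21016338e-01]$[0]: bad value
$[0]: bad value
$[0]: bad value
```

View pics/w0.png

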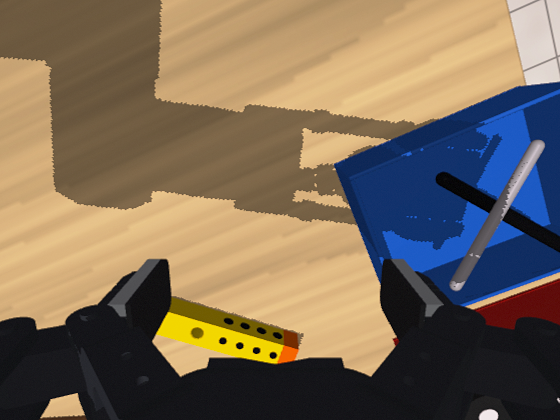

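The moves were refused, so the picture still shows the start view: the yellow decoy bar at (235,330) and the blue bin. A row probably needs every key, so I'll test that.

```bash

python3 -m jog '[{"fingers":1,"dx":1.9,"dy":-3,"dz":0.2,"ax":0,"ay":0,"az":-10.4}]'; python3 -m jog '[{"fingers":1,"dx":1.9,"dy":-3,"dz":0.2,"az":-10.4}]'
```

```text
clock: 0.88
tool_pos: [0.2461, 0.4992, 0.2331]
eef_rot: [3.141, -0.001, 2.551]
contact_force: [1.3, -0.8, 0.5]
opening: 1.0
grasp_force: 0.0$[0]: bad value
```

```bash

python3 -m jog '[{"fingers":1,"dx":1.9,"dy":-3,"dz":0.2,"ax":0,"ay":0,"az":-10.4},{"fingers":1,"dx":1.9,"dy":-3,"dz":0.2,"ax":0,"ay":0,"az":-10.4},{"fingers":1,"dx":1.9,"dy":-3,"dz":0.2,"ax":0,"ay":0,"az":-10.4},{"fingers":1,"dx":1.9,"dy":-3,"dz":0.2,"ax":0,"ay":0,"az":-10.4},{"fingers":1,"dx":1.9,"dy":-3,"dz":0.2,"ax":0,"ay":0,"az":-10.4},{"fingers":1,"dx":1.9,"dy":-3,"dz":0.2,"ax":0,"ay":0,"az":-10.4},{"fingers":1,"dx":1.9,"dy":-3,"dz":0.2,"ax":0,"ay":0,"az":-10.4},{"fingers":1,"dx":1.9,"dy":-3,"dz":0.2,"ax":0,"ay":0,"az":-10.4}]'
python3 -m jog '[{"fingers":1,"dx":1.9,"dy":-3,"dz":0,"ax":0,"ay":0,"az":-10.4},{"fingers":1,"dx":1.9,"dy":-3,"dz":0,"ax":0,"ay":0,"az":-10.4},{"fingers":1,"dx":1.9,"dy":-3,"dz":0,"ax":0,"ay":0,"az":-10.4},{"fingers":1,"dx":1.9,"dy":-3,"dz":0,"ax":0,"ay":0,"az":-10.4},{"fingers":1,"dx":1.9,"dy":-3,"dz":0,"ax":0,"ay":0,"az":-10.4},{"fingers":1,"dx":1.9,"dy":-3,"dz":0,"ax":0,"ay":0,"az":-10.4},{"fingers":1,"dx":2.1,"dy":-3.9,"dz":0,"ax":0,"ay":0,"az":-10.4},{"fingers":1,"dx":1.9,"dy":-3,"dz":0,"ax":0,"ay":0,"az":-9.6}]'
python3 -m jog '[{"fingers":1,"dx":0,"dy":0,"dz":0,"ax":0,"ay":0,"az":0}]'
python3 - <<'E'
from h import *
s=robot.observe();print(s['tool_pos'],np.degrees(s['eef_rot']),s['qpos'])
a=snap('wrist','w1.png')
E
```

```text
clock: 1.88
tool_pos: [0.3991, 0.2571, 0.2496]
eef_rot: [3.141, -0.0, 1.095]
contact_force: [-0.4, 0.9, -0.2]
opening: 0.999
grasp_force: 0.0
clock: 2.88
tool_pos: [0.5532, 0.0076, 0.2494]
eef_rot: [3.141, -0.0, -0.343]
contact_force: [0.7, 0.6, -0.5]
opening: 1.002
grasp_force: 0.0
clock: 3.0
tool_pos: [0.5538, 0.007, 0.249]
eef_rot: [3.141, -0.0, -0.34]
contact_force: [-0.2, 0.3, 0.9]
opening: 0.999
grasp_force: 0.0
[0.55378186 0.00698664 0.24898584] [ 1.79965879e+02 -2.81102735e-02 -1.94759753e+01] [-1.12566615e-01  2.34338075e-01  1.51891278e+00 -7.02483195e-04
  1.38799808e+00  1.79827733e+00]
```

View pics/w1.png

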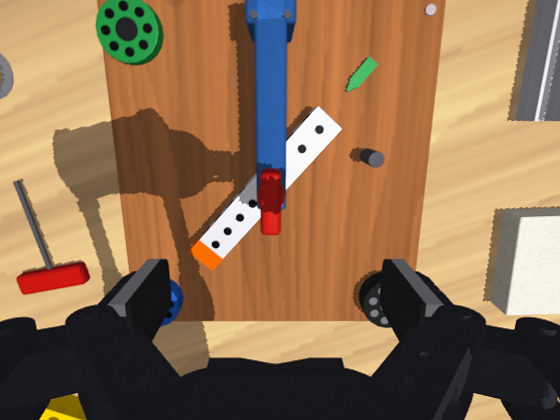

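```bash
cat > ov.py <<'E'
from h import *
def rect(x0,x1,w,z): return [(x0,-w,z),(x1,-w,z),(x1,w,z),(x0,w,z)]
def overlay(fn,out,px,py,th,link,knob=0,crop=(180,0,400,280),scale=2.1):
    a=cv2.imread('pics/'+fn)
    x,y,X,Y=crop; a=cv2.resize(a[y:Y,x:X],None,fx=scale,fy=scale,interpolation=cv2.INTER_CUBIC)
    def pts(L,ang):
        t=np.radians(ang);L=np.array(L);q=L.copy()
        q[:,0]=px+L[:,0]*np.cos(t)-L[:,1]*np.sin(t);q[:,1]=py+L[:,0]*np.sin(t)+L[:,1]*np.cos(t)
        return ((proj('wrist',q)-[x,y]+.5)*scale).astype(int)
    dr=lambda L,ang,c:cv2.polylines(a,[pts(L,ang)],True,c,1)
    dr(rect(-.016,.152,.013,.092),th,(255,255,0)); dr(rect(.135,.169,.02,.092),th,(255,255,0))
    dr(rect(-.025,.025,.008,.136),th+knob,(0,255,255)); dr(rect(-.025,.025,.008,.110),th+knob,(0,255,255))
    dr(rect(-.085,.115,.016,.042),link,(255,0,255)); 
    q=np.radians(np.arange(0,360,20));dr(np.c_[.105*np.cos(np.radians(283))+.008*np.cos(q),.105*np.sin(np.radians(283))+.008*np.sin(q),q*0+.05],th,(0,0,255))
    cv2.imwrite('pics/'+out,a)
E
python3 - <<'E'
from ov import *
overlay('w1.png','o1.png',.5525,.009,-19.3,120.0)
W=lambda u,v,z:ray('wrist',(u,v),z)
P=np.array([.5525,.009,0])
for n,p in dict(tip=(347,91,.015),tail=(330,117.5,.042),head=(206,256,.042),post=(376,158,.05),colL=(247,23,.092),colR=(296,23,.092)).items():
    e=W(*p)-P;print(n,np.hypot(*e[:2]).round(4),np.degrees(np.arctan2(e[1],e[0])).round(1))
E
```

```text
tip 0.1135 -59.9
tail 0.0805 -60.9
head 0.1119 119.2
post 0.101 -96.7
colL 0.1338 -10.1
colR 0.1331 -26.5
```

View pics/o1.png

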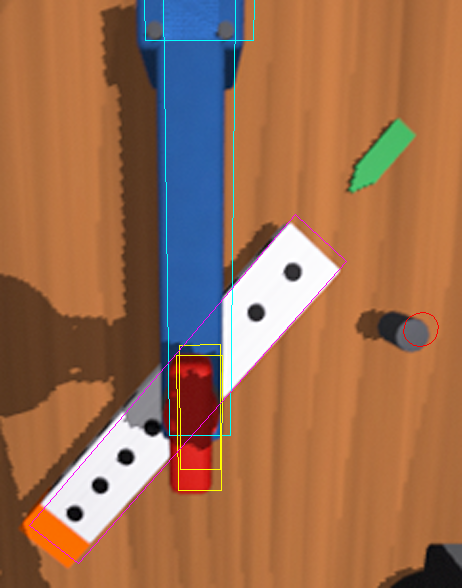

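```bash
cat > fit.py <<'E'
from ov import *
from scipy.optimize import least_squares
f=lambda u,v:(180+u/2.1-.25,v/2.1-.25)
obs=[((411,333),'j',.105*np.cos(np.radians(283)),.105*np.sin(np.radians(283)),.05),
((137,40),'j',.135,.02,.092),((243,40),'j',.135,-.02,.092),
((171,490),'j',-.025,.008,.136),((213,490),'j',-.025,-.008,.136),
((290,222),'l',-.085,-.016,.042),((340,268),'l',-.085,.016,.042),((72,567),'l',.115,.016,.042),((25,524),'l',.115,-.016,.042),((349,190),'p',.122,0,.015)]
def P(p,o):
    t=np.radians({'j':p[2],'l':p[3],'p':p[4]}[o[1]]);return [p[0]+o[2]*np.cos(t)-o[3]*np.sin(t),p[1]+o[2]*np.sin(t)+o[3]*np.cos(t),o[4]]
def res(p): return (proj('wrist',[P(p,o) for o in obs])-[f(*o[0]) for o in obs]).ravel()
r=least_squares(res,[.5525,.009,-19.3,120,-60],x_scale=[.01,.01,1,1,1],loss='soft_l1')
print(r.x.round(4));print(r.fun.reshape(-1,2).round(1))
E
python3 fit.py
```

```text
[ 5.526000e-01  1.210000e-02 -1.922110e+01  1.194332e+02 -5.871260e+01]
[[ 1.4 -1.1]
 [-0.3  1.4]
 [ 0.8  1.3]
 [-0.6  1.2]
 [ 0.1  1.2]
 [-0.2 -2.2]
 [ 0.  -1.6]
 [-0.6 -1.7]
 [-1.6  0.6]
 [ 2.  -6.6]]
```

```bash

python3 -m jog '[{"fingers":0.6,"dx":-0.12,"dy":0.51,"dz":-2.4,"ax":0,"ay":0,"az":0.3},{"fingers":0.6,"dx":0,"dy":0,"dz":-3,"ax":0,"ay":0,"az":0},{"fingers":0.6,"dx":0,"dy":0,"dz":-3,"ax":0,"ay":0,"az":0},{"fingers":0.6,"dx":0,"dy":0,"dz":-3,"ax":0,"ay":0,"az":0},{"fingers":0.6,"dx":0,"dy":0,"dz":-3,"ax":0,"ay":0,"az":0},{"fingers":0.6,"dx":0,"dy":0,"dz":0,"ax":0,"ay":0,"az":0}]' 40
python3 - <<'E'
from h import *
snap('wrist','w2.png')
E
```

```text
clock: 3.8
tool_pos: [0.5487, 0.0155, 0.1036]
eef_rot: [3.141, 0.006, -0.33]
contact_force: [-0.1, -0.5, -0.0]
opening: 0.598
grasp_force: 0.0
```

View pics/w2.png

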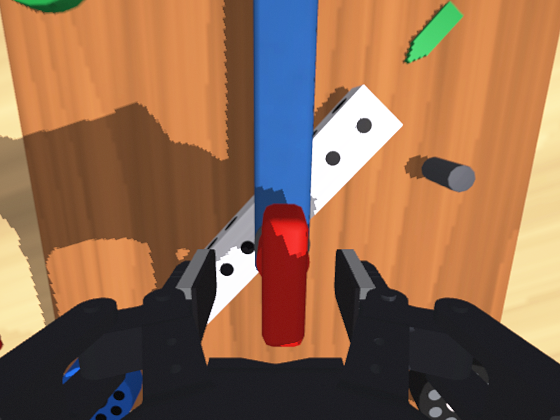

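The knob sits between the pads at column 284, and the pad mid-line is at about 276. The tool is about 3 mm off, which agrees with the measured TCP. I'll correct this and then grip.

```bash

python3 -m jog '[{"fingers":0.6,"dx":0,"dy":0,"dz":0,"ax":0,"ay":0,"az":0},{"fingers":0.6,"dx":0,"dy":0,"dz":0,"ax":0,"ay":0,"az":0}]' | sed -n 2,3p
```

```text
tool_pos: [0.5522, 0.0143, 0.1068]
eef_rot: [-3.141, -0.003, -0.331]
```

```bash

python3 -m jog '[{"fingers":0.6,"dx":0,"dy":-0.2,"dz":-0.2,"ax":0,"ay":0,"az":-0.2},{"fingers":0.6,"dx":0,"dy":0,"dz":0,"ax":0,"ay":0,"az":0},{"fingers":0.0,"dx":0,"dy":0,"dz":0,"ax":0,"ay":0,"az":0},{"fingers":0.0,"dx":0,"dy":0,"dz":0,"ax":0,"ay":0,"az":0},{"fingers":0.0,"dx":0,"dy":0,"dz":0,"ax":0,"ay":0,"az":0},{"fingers":0,"dx":0,"dy":0,"dz":0,"ax":0,"ay":0,"az":0}]' 60
python3 -m jog '[{"fingers":0,"dx":0,"dy":0,"dz":0,"ax":0,"ay":0,"az":0}]'
python3 -c "
from h import *
print(robot.observe()['wrist_torque'])"
```

```text
clock: 4.85
tool_pos: [0.5512, 0.0116, 0.1037]
eef_rot: [3.14, -0.0, -0.335]
contact_force: [-2.4, -3.9, 4.9]
opening: 0.219
grasp_force: 58.7
clock: 4.97
tool_pos: [0.5512, 0.0116, 0.1036]
eef_rot: [3.14, -0.0, -0.335]
contact_force: [-3.2, -3.9, 6.0]
opening: 0.218
grasp_force: 58.7
[-0.72245795  0.40671449  0.06899345]
```

```bash

python3 -m jog '[{"fingers":0,"dx":0,"dy":0,"dz":0.02,"ax":0,"ay":0,"az":7.5},{"fingers":0,"dx":0,"dy":0,"dz":0.02,"ax":0,"ay":0,"az":7.5},{"fingers":0,"dx":0,"dy":0,"dz":0.02,"ax":0,"ay":0,"az":7.5},{"fingers":0,"dx":0,"dy":0,"dz":0.02,"ax":0,"ay":0,"az":7.5},{"fingers":0,"dx":0,"dy":0,"dz":0.02,"ax":0,"ay":0,"az":7.5},{"fingers":0,"dx":0,"dy":0,"dz":0.02,"ax":0,"ay":0,"az":7.5}]'
python3 -m jog '[{"fingers":0,"dx":0,"dy":0,"dz":0.02,"ax":0,"ay":0,"az":7.5},{"fingers":0,"dx":0,"dy":0,"dz":0.02,"ax":0,"ay":0,"az":7.5},{"fingers":0,"dx":0,"dy":0,"dz":0.02,"ax":0,"ay":0,"az":7.5},{"fingers":0,"dx":0,"dy":0,"dz":0.02,"ax":0,"ay":0,"az":7.5},{"fingers":0,"dx":0,"dy":0,"dz":0.02,"ax":0,"ay":0,"az":7.5},{"fingers":0,"dx":0,"dy":0,"dz":0.02,"ax":0,"ay":0,"az":7.5},{"fingers":0,"dx":0,"dy":0,"dz":0,"ax":0,"ay":0,"az":0}]'
python3 -c "
from h import *
print(robot.observe()['wrist_torque'])"
```

```text
clock: 5.72
tool_pos: [0.5513, 0.0099, 0.1048]
eef_rot: [3.138, 0.002, 0.455]
contact_force: [-2.4, -8.7, 4.8]
opening: 0.222
grasp_force: 58.7
clock: 6.6
tool_pos: [0.5527, 0.0086, 0.1061]
eef_rot: [3.137, 0.005, 1.238]
contact_force: [0.6, -11.9, 1.0]
opening: 0.219
grasp_force: 58.6
[-1.83522004  0.0205376   0.05274095]
```

```bash

python3 -m jog '[{"fingers":0.6,"dx":0,"dy":0,"dz":0,"ax":0,"ay":0,"az":0},{"fingers":0.6,"dx":0,"dy":0,"dz":0,"ax":0,"ay":0,"az":0},{"fingers":0.6,"dx":0,"dy":0,"dz":0,"ax":0,"ay":0,"az":0},{"fingers":0.6,"dx":0,"dy":0,"dz":3,"ax":0,"ay":0,"az":0},{"fingers":0.6,"dx":0,"dy":0,"dz":5,"ax":0,"ay":0,"az":0},{"fingers":0.6,"dx":0,"dy":0,"dz":5,"ax":0,"ay":0,"az":0},{"fingers":0.6,"dx":0,"dy":0,"dz":0,"ax":0,"ay":0,"az":0}]'
python3 -m jog '[{"fingers":0.6,"dx":-0.9,"dy":1.7,"dz":0,"ax":0,"ay":0,"az":9.7},{"fingers":0.6,"dx":-0.9,"dy":1.7,"dz":0,"ax":0,"ay":0,"az":9.7},{"fingers":0.6,"dx":-0.9,"dy":1.7,"dz":0,"ax":0,"ay":0,"az":9.7},{"fingers":0.6,"dx":-0.9,"dy":1.7,"dz":0,"ax":0,"ay":0,"az":9.7},{"fingers":0.6,"dx":-0.9,"dy":1.7,"dz":0,"ax":0,"ay":0,"az":9.7},{"fingers":0.6,"dx":0,"dy":0,"dz":0,"ax":0,"ay":0,"az":0},{"fingers":0.6,"dx":0,"dy":0,"dz":0,"ax":0,"ay":0,"az":0}]'
python3 -c "
from h import *
snap('wrist','w3.png')"
```

```text
clock: 7.48
tool_pos: [0.554, 0.0125, 0.2402]
eef_rot: [3.132, -0.003, 1.236]
contact_force: [-0.0, 0.4, -0.4]
opening: 0.6
grasp_force: 0.0
clock: 8.35
tool_pos: [0.5063, 0.0969, 0.2351]
eef_rot: [-3.141, 0.0, 2.08]
contact_force: [0.6, -0.1, 0.3]
opening: 0.601
grasp_force: 0.0
```

View pics/w3.png

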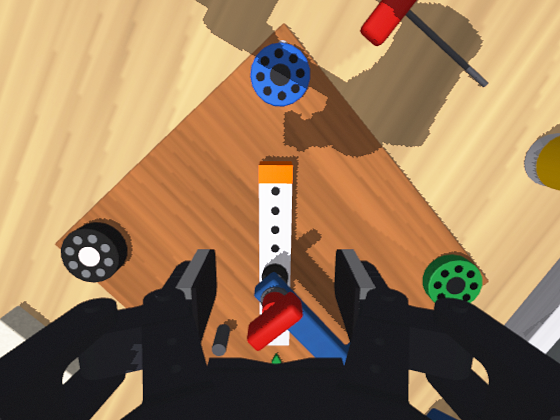

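The link lies straight between the pads: its column and the pad mid-line are both at about 276. The knob is now square to the blue arm. I'll go down and grip the head.

```bash

python3 -m jog '[{"fingers":0.6,"dx":0.05,"dy":-0.3,"dz":-5,"ax":0,"ay":0,"az":0},{"fingers":0.6,"dx":0,"dy":0,"dz":-5,"ax":0,"ay":0,"az":0},{"fingers":0.6,"dx":0,"dy":0,"dz":-5,"ax":0,"ay":0,"az":0},{"fingers":0.6,"dx":0,"dy":0,"dz":-3,"ax":0,"ay":0,"az":0},{"fingers":0.6,"dx":0,"dy":0,"dz":-2,"ax":0,"ay":0,"az":0},{"fingers":0.6,"dx":0,"dy":0,"dz":0,"ax":0,"ay":0,"az":0},{"fingers":0.6,"dx":0,"dy":0,"dz":0,"ax":0,"ay":0,"az":0}]'
```

```text
clock: 9.28
tool_pos: [0.5078, 0.0939, 0.0363]
eef_rot: [3.14, 0.001, 2.081]
contact_force: [-0.2, 0.1, 0.7]
opening: 0.597
grasp_force: 0.0
```

```bash

python3 -m jog '[{"fingers":0.6,"dx":0,"dy":0,"dz":-1,"ax":0,"ay":0,"az":0},{"fingers":0.6,"dx":0,"dy":0,"dz":-0.7,"ax":0,"ay":0,"az":0},{"fingers":0,"dx":0,"dy":0,"dz":0,"ax":0,"ay":0,"az":0},{"fingers":0,"dx":0,"dy":0,"dz":0,"ax":0,"ay":0,"az":0},{"fingers":0,"dx":0,"dy":0,"dz":0,"ax":0,"ay":0,"az":0},{"fingers":0,"dx":0,"dy":0,"dz":0,"ax":0,"ay":0,"az":0}]' 25
python3 - <<'E'
import numpy as np
# arc rows: r, start angle, step (deg), n
def arc(r,a0,st,n):
    for i in range(n):
        a,b=np.radians([a0+st*i,a0+st*(i+1)]); print(round(a0+st*(i+1),1),"dx %.2f dy %.2f"%(100*r*(np.cos(b)-np.cos(a)),100*r*(np.sin(b)-np.sin(a))))
arc(.095,119.4,-8,10)
E
```

```text
clock: 10.02
tool_pos: [0.5066, 0.0942, 0.0186]
eef_rot: [-3.141, -0.0, 2.082]
contact_force: [-1.1, -0.1, -1.6]
opening: 0.368
grasp_force: 25.4
111.4 dx 1.20 dy 0.57
103.4 dx 1.26 dy 0.40
95.4 dx 1.31 dy 0.22
87.4 dx 1.32 dy 0.03
79.4 dx 1.32 dy -0.15
71.4 dx 1.28 dy -0.33
63.4 dx 1.22 dy -0.51
55.4 dx 1.14 dy -0.67
47.4 dx 1.04 dy -0.83
39.4 dx 0.91 dy -0.96
```

```bash

python3 -m jog '[{"fingers":0,"dx":1.2,"dy":0.57,"dz":0,"ax":0,"ay":0,"az":-8},{"fingers":0,"dx":1.26,"dy":0.4,"dz":0,"ax":0,"ay":0,"az":-8},{"fingers":0,"dx":0,"dy":0,"dz":0,"ax":0,"ay":0,"az":0}]'
python3 -m jog '[{"fingers":0,"dx":1.31,"dy":0.22,"dz":0,"ax":0,"ay":0,"az":-8},{"fingers":0,"dx":1.32,"dy":0.03,"dz":0,"ax":0,"ay":0,"az":-8},{"fingers":0,"dx":1.32,"dy":-0.15,"dz":0,"ax":0,"ay":0,"az":-8},{"fingers":0,"dx":1.28,"dy":-0.33,"dz":0,"ax":0,"ay":0,"az":-8},{"fingers":0,"dx":0,"dy":0,"dz":0,"ax":0,"ay":0,"az":0}]'
python3 -m jog '[{"fingers":0,"dx":1.22,"dy":-0.51,"dz":0,"ax":0,"ay":0,"az":-8},{"fingers":0,"dx":1.14,"dy":-0.67,"dz":0,"ax":0,"ay":0,"az":-8},{"fingers":0,"dx":1.04,"dy":-0.83,"dz":0,"ax":0,"ay":0,"az":-8},{"fingers":0,"dx":0.91,"dy":-0.96,"dz":0,"ax":0,"ay":0,"az":-8},{"fingers":0,"dx":0,"dy":0,"dz":0,"ax":0,"ay":0,"az":0},{"fingers":0,"dx":0,"dy":0,"dz":0,"ax":0,"ay":0,"az":0}]'
```

```text
clock: 10.4
tool_pos: [0.5317, 0.1041, 0.0185]
eef_rot: [-3.141, -0.0, 1.805]
contact_force: [-0.5, 0.6, -2.2]
opening: 0.37
grasp_force: 25.6
clock: 11.02
tool_pos: [0.5841, 0.1013, 0.0186]
eef_rot: [3.141, -0.0, 1.247]
contact_force: [0.7, 0.2, -1.8]
opening: 0.373
grasp_force: 25.7
clock: 11.78
tool_pos: [0.6264, 0.0718, 0.0187]
eef_rot: [3.141, 0.0, 0.69]
contact_force: [1.5, -1.8, -1.9]
opening: 0.37
grasp_force: 25.7
```

```bash

python3 -m jog '[{"fingers":0.6,"dx":0,"dy":0,"dz":0,"ax":0,"ay":0,"az":0},{"fingers":0.6,"dx":0,"dy":0,"dz":0,"ax":0,"ay":0,"az":0},{"fingers":0.6,"dx":0,"dy":0,"dz":0,"ax":0,"ay":0,"az":0},{"fingers":0.6,"dx":0,"dy":0,"dz":3,"ax":0,"ay":0,"az":0},{"fingers":0.6,"dx":0,"dy":0,"dz":5,"ax":0,"ay":0,"az":0},{"fingers":0.6,"dx":0,"dy":0,"dz":5,"ax":0,"ay":0,"az":0},{"fingers":0.6,"dx":0,"dy":0,"dz":5,"ax":0,"ay":0,"az":0},{"fingers":0.6,"dx":0,"dy":0,"dz":1,"ax":0,"ay":0,"az":0}]'
python3 -m jog '[{"fingers":0.6,"dx":-3.2,"dy":-2.7,"dz":0,"ax":0,"ay":0,"az":0},{"fingers":0.6,"dx":-3.2,"dy":-2.7,"dz":0,"ax":0,"ay":0,"az":0},{"fingers":0.6,"dx":-3.2,"dy":-2.7,"dz":0,"ax":0,"ay":0,"az":0},{"fingers":0.6,"dx":-3.3,"dy":-2.6,"dz":0,"ax":0,"ay":0,"az":0},{"fingers":0.6,"dx":0,"dy":0,"dz":0,"ax":0,"ay":0,"az":0},{"fingers":0.6,"dx":0,"dy":0,"dz":0,"ax":0,"ay":0,"az":0},{"fingers":0.6,"dx":0,"dy":0,"dz":0,"ax":0,"ay":0,"az":0}]'
python3 - <<'E'
from h import *
print(robot.observe()['qpos'])
snap('wrist','w4.png')
E
```

```text
clock: 12.78
tool_pos: [0.6288, 0.0721, 0.2133]
eef_rot: [3.136, -0.006, 0.686]
contact_force: [0.2, 0.4, -0.1]
opening: 0.603
grasp_force: 0.0
clock: 13.65
tool_pos: [0.4986, -0.0345, 0.2084]
eef_rot: [-3.141, -0.0, 0.687]
contact_force: [-0.2, 0.3, 0.1]
opening: 0.602
grasp_force: 0.0
[-2.08720141e-01  1.77562519e-01  1.69729429e+00  3.18064452e-04
  1.26680687e+00  6.75302193e-01]
```

View pics/w4.png

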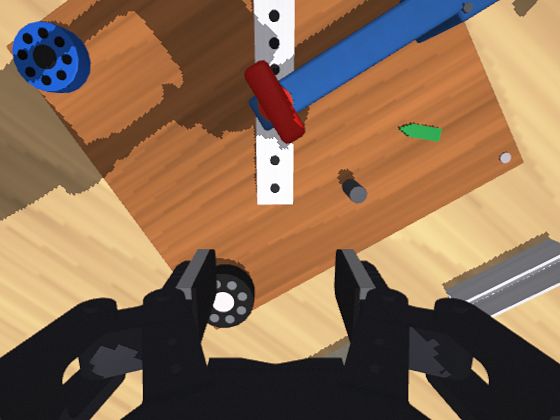

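The link's tail (275,195) is lined up ahead of the pads at column 276, and the wheels are clear of the fingers. I'll go down and grip the tail.

```bash

python3 -m jog '[{"fingers":0.6,"dx":-0.14,"dy":-0.1,"dz":-5,"ax":0,"ay":0,"az":0},{"fingers":0.6,"dx":0,"dy":0,"dz":-5,"ax":0,"ay":0,"az":0},{"fingers":0.6,"dx":0,"dy":0,"dz":-4,"ax":0,"ay":0,"az":0},{"fingers":0.6,"dx":0,"dy":0,"dz":-2,"ax":0,"ay":0,"az":0},{"fingers":0.6,"dx":0,"dy":0,"dz":-1,"ax":0,"ay":0,"az":0},{"fingers":0.6,"dx":0,"dy":0,"dz":0,"ax":0,"ay":0,"az":0},{"fingers":0.6,"dx":0,"dy":0,"dz":0,"ax":0,"ay":0,"az":0}]'
python3 - <<'E'
import numpy as np
def arc(r,a0,st,n):
    for i in range(n):
        a,b=np.radians([a0+st*i,a0+st*(i+1)]); print(round(a0+st*(i+1)-180,1),"dx %.2f dy %.2f"%(100*r*(np.cos(b)-np.cos(a)),100*r*(np.sin(b)-np.sin(a))))
arc(.073,219.4,-8,13)
E
```

```text
clock: 14.58
tool_pos: [0.4975, -0.0361, 0.0396]
eef_rot: [3.14, -0.001, 0.686]
contact_force: [0.2, 0.9, 0.5]
opening: 0.605
grasp_force: 0.0
31.4 dx -0.59 dy 0.83
23.4 dx -0.47 dy 0.90
15.4 dx -0.34 dy 0.96
7.4 dx -0.20 dy 1.00
-0.6 dx -0.06 dy 1.02
-8.6 dx 0.08 dy 1.02
-16.6 dx 0.22 dy 0.99
-24.6 dx 0.36 dy 0.95
-32.6 dx 0.49 dy 0.89
-40.6 dx 0.61 dy 0.82
-48.6 dx 0.72 dy 0.73
-56.6 dx 0.81 dy 0.62
-64.6 dx 0.89 dy 0.50
```

```bash

python3 -m jog '[{"fingers":0.6,"dx":0,"dy":0.05,"dz":-1.3,"ax":0,"ay":0,"az":0},{"fingers":0.6,"dx":0,"dy":0,"dz":-0.8,"ax":0,"ay":0,"az":0},{"fingers":0,"dx":0,"dy":0,"dz":0,"ax":0,"ay":0,"az":0},{"fingers":0,"dx":0,"dy":0,"dz":0,"ax":0,"ay":0,"az":0},{"fingers":0,"dx":0,"dy":0,"dz":0,"ax":0,"ay":0,"az":0},{"fingers":0,"dx":0,"dy":0,"dz":0,"ax":0,"ay":0,"az":0}]' 25
python3 -m jog '[{"fingers":0,"dx":-0.59,"dy":0.83,"dz":0,"ax":0,"ay":0,"az":-8},{"fingers":0,"dx":-0.47,"dy":0.9,"dz":0,"ax":0,"ay":0,"az":-8},{"fingers":0,"dx":0,"dy":0,"dz":0,"ax":0,"ay":0,"az":0}]'
```

```text
clock: 15.32
tool_pos: [0.4961, -0.0356, 0.0176]
eef_rot: [-3.141, 0.0, 0.686]
contact_force: [-0.4, 0.4, -3.2]
opening: 0.37
grasp_force: 26.0
clock: 15.7
tool_pos: [0.4857, -0.018, 0.0178]
eef_rot: [3.141, -0.0, 0.409]
contact_force: [0.8, -0.4, -3.5]
opening: 0.371
grasp_force: 26.0
```

```bash

python3 -m jog '[{"fingers":0,"dx":-0.34,"dy":0.96,"dz":0,"ax":0,"ay":0,"az":-8},{"fingers":0,"dx":-0.2,"dy":1,"dz":0,"ax":0,"ay":0,"az":-8},{"fingers":0,"dx":-0.06,"dy":1.02,"dz":0,"ax":0,"ay":0,"az":-8},{"fingers":0,"dx":0.08,"dy":1.02,"dz":0,"ax":0,"ay":0,"az":-8},{"fingers":0,"dx":0,"dy":0,"dz":0,"ax":0,"ay":0,"az":0}]'
python3 -m jog '[{"fingers":0,"dx":0.22,"dy":0.99,"dz":0,"ax":0,"ay":0,"az":-8},{"fingers":0,"dx":0.36,"dy":0.95,"dz":0,"ax":0,"ay":0,"az":-8},{"fingers":0,"dx":0.49,"dy":0.89,"dz":0,"ax":0,"ay":0,"az":-8},{"fingers":0,"dx":0.61,"dy":0.82,"dz":0,"ax":0,"ay":0,"az":-8},{"fingers":0,"dx":0,"dy":0,"dz":0,"ax":0,"ay":0,"az":0},{"fingers":0,"dx":0,"dy":0,"dz":0,"ax":0,"ay":0,"az":0}]'
```

```text
clock: 16.32
tool_pos: [0.4808, 0.0219, 0.0177]
eef_rot: [3.142, 0.0, -0.148]
contact_force: [-1.0, -1.4, -2.6]
opening: 0.366
grasp_force: 26.0
clock: 17.08
tool_pos: [0.4973, 0.0577, 0.0176]
eef_rot: [3.141, 0.0, -0.707]
contact_force: [-0.2, 0.7, -2.6]
opening: 0.37
grasp_force: 26.0
```

```bash
cat > ptr.py <<'E'
from h import *
P=np.array([.5535,.0109])
def ang(c,a,roi):
    h=cv2.cvtColor(a,cv2.COLOR_RGB2HSV);m=((h[...,0]>50)&(h[...,0]<85)&(h[...,1]>120)&(h[...,2]>60)).astype(np.uint8)
    n,l,st,ce=cv2.connectedComponentsWithStats(m)
    for i in range(1,n):
        if st[i,4]<15: continue
        ys,xs=np.nonzero(l==i)
        if c=='top' and not(190<xs.mean()<440): continue
        w=np.array([ray(c,p,.015)[:2] for p in zip(xs,ys)]);e=w-P;r=np.hypot(*e.T)
        mu=e.mean(0);v=np.linalg.svd(e-mu)[2][0]; v=v*np.sign(v@mu)
        print(c,st[i].tolist(),'r',r.min().round(4),r.max().round(4),'centroid ang',np.degrees(np.arctan2(mu[1],mu[0])).round(2),'axis',np.degrees(np.arctan2(v[1],v[0])).round(2),'miss mm',(1000*(mu[0]*v[1]-mu[1]*v[0])).round(2))
        t=e[np.argsort(r)[:max(3,len(r)//30)]].mean(0);print('  tip',t+P,np.degrees(np.arctan2(t[1],t[0])).round(2))
E
python3 - <<'E'
from ptr import *
ang('wrist',snap('wrist','w5.png'),0); ang('top',snap('top','top5.png'),0)
print(robot.observe()['qpos'])
E
```

```text
top [253, 132, 23, 23, 280] r 0.1694 0.2301 centroid ang 23.75 axis 38.92 miss mm 52.2
  tip [0.70998617 0.0814875 ] 24.28
top [338, 179, 13, 9, 59] r 0.1195 0.1554 centroid ang -60.68 axis -59.26 miss mm 3.46
  tip [ 0.61304333 -0.09495226] -60.64
[-2.33205400e-02  3.86430706e-01  1.95956493e+00 -2.20603334e-04
  7.95840894e-01  2.25639972e+00]
```

View pics/w5.png

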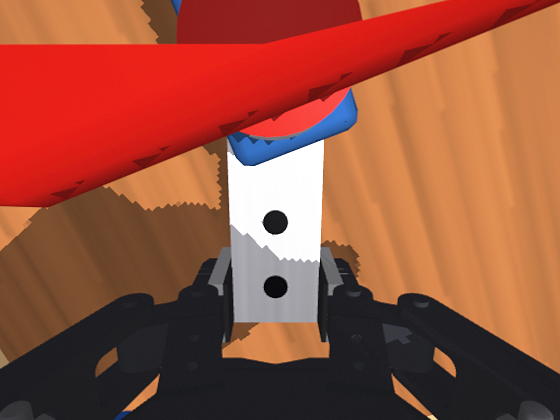

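The picture shows the tail squarely held between the pads (275,290). The pointer is hidden here, but the top view gives it at about -59 to -60.7 degrees. I'll swing on to about -59, release and look from above.

```bash

python3 -m jog '[{"fingers":0,"dx":0.72,"dy":0.73,"dz":0,"ax":0,"ay":0,"az":-8},{"fingers":0,"dx":0.81,"dy":0.62,"dz":0,"ax":0,"ay":0,"az":-8},{"fingers":0,"dx":0.33,"dy":0.21,"dz":0,"ax":0,"ay":0,"az":-3},{"fingers":0,"dx":0,"dy":0,"dz":0,"ax":0,"ay":0,"az":0},{"fingers":0,"dx":0,"dy":0,"dz":0,"ax":0,"ay":0,"az":0}]'
python3 -m jog '[{"fingers":0.6,"dx":0,"dy":0,"dz":0,"ax":0,"ay":0,"az":0},{"fingers":0.6,"dx":0,"dy":0,"dz":0,"ax":0,"ay":0,"az":0},{"fingers":0.6,"dx":0,"dy":0,"dz":0,"ax":0,"ay":0,"az":0},{"fingers":0.6,"dx":0,"dy":0,"dz":3,"ax":0,"ay":0,"az":0},{"fingers":0.6,"dx":0,"dy":0,"dz":5,"ax":0,"ay":0,"az":0},{"fingers":0.6,"dx":0,"dy":0,"dz":5,"ax":0,"ay":0,"az":0},{"fingers":0.6,"dx":0,"dy":0,"dz":5,"ax":0,"ay":0,"az":0},{"fingers":0.6,"dx":0,"dy":0,"dz":5,"ax":0,"ay":0,"az":0}]'
python3 -m jog '[{"fingers":0.6,"dx":0,"dy":0,"dz":3,"ax":0,"ay":0,"az":0},{"fingers":0.6,"dx":0,"dy":0,"dz":0,"ax":0,"ay":0,"az":0},{"fingers":0.6,"dx":0,"dy":0,"dz":0,"ax":0,"ay":0,"az":0}]'
python3 - <<'E'
from ptr import *
ang('wrist',snap('wrist','w6.png'),0)
k=optics.get_calibration('wrist');import pickle;pickle.dump(k,open('k6.pkl','wb'))
E
```

```text
clock: 17.8
tool_pos: [0.5157, 0.0736, 0.0177]
eef_rot: [3.141, 0.0, -1.041]
contact_force: [0.1, 0.0, -3.3]
opening: 0.368
grasp_force: 26.1
clock: 18.8
tool_pos: [0.5158, 0.0738, 0.2496]
eef_rot: [-3.141, -0.0, -1.042]
contact_force: [0.5, 0.0, 0.0]
opening: 0.598
grasp_force: 0.0
clock: 19.18
tool_pos: [0.5153, 0.0738, 0.2767]
eef_rot: [3.14, 0.001, -1.042]
contact_force: [-0.2, -0.0, -0.2]
opening: 0.599
grasp_force: 0.0
wrist [59, 53, 62, 60, 2154] r 0.1678 0.2338 centroid ang 23.99 axis 19.71 miss mm -14.88
  tip [0.7082726  0.08021784] 24.13
```

View pics/w6.png

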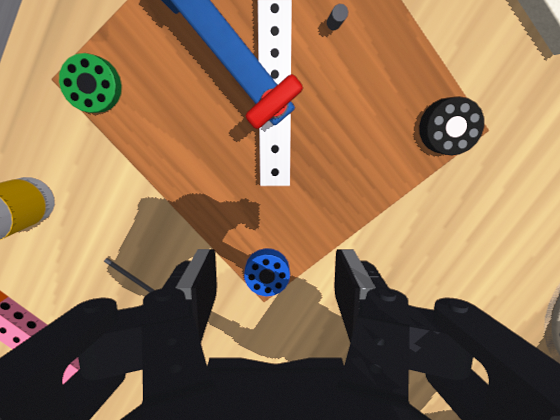

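The link now points down the tool axis at about -59.7 degrees, with its tail at (275,180) and all three wheels in place. The pointer is out of view, so I'll shift the camera over it and measure numerically, because the picture budget is used up.

```bash

python3 -m jog '[{"fingers":0.6,"dx":2.5,"dy":-4.3,"dz":0,"ax":0,"ay":0,"az":0},{"fingers":0.6,"dx":2.5,"dy":-4.3,"dz":0,"ax":0,"ay":0,"az":0},{"fingers":0.6,"dx":2.5,"dy":-4.3,"dz":0,"ax":0,"ay":0,"az":0},{"fingers":0.6,"dx":0,"dy":0,"dz":0,"ax":0,"ay":0,"az":0},{"fingers":0.6,"dx":0,"dy":0,"dz":0,"ax":0,"ay":0,"az":0}]'
cat > meas.py <<'E'
from ptr import *
a=snap('wrist','w7.png'); ang('wrist',a,0)
h=cv2.cvtColor(a,cv2.COLOR_RGB2HSV)
w=((h[...,1]<40)&(h[...,2]>200)).astype(np.uint8); n,l,st,ce=cv2.connectedComponentsWithStats(w)
for i in np.argsort(-st[1:,4])[:4]+1:
    ys,xs=np.nonzero(l==i);e=np.array([ray('wrist',p,.042)[:2] for p in zip(xs,ys)])-P;mu=e.mean(0)
    (c,s,A)=cv2.minAreaRect(e.astype(np.float32)*1000);B=cv2.boxPoints((c,s,A));d=max((B[1]-B[0],B[2]-B[1]),key=np.linalg.norm)
    print('white',st[i].tolist(),'ctr mm',np.round(c,1),'size',np.round(s,1),'axis',np.degrees(np.arctan2(d[1],d[0])).round(2),'ctr ang',np.degrees(np.arctan2(c[1],c[0])).round(2))
o=((h[...,0]>8)&(h[...,0]<18)&(h[...,1]>230)&(h[...,2]>200)).astype(np.uint8);n,l,st,ce=cv2.connectedComponentsWithStats(o)
for i in np.argsort(-st[1:,4])[:3]+1:
    e=ray('wrist',ce[i],.042)[:2]-P;print('orange',st[i].tolist(),1000*np.hypot(*e),np.degrees(np.arctan2(e[1],e[0])))
E
python3 meas.py
```

```text
clock: 19.85
tool_pos: [0.5901, -0.0548, 0.2761]
eef_rot: [3.139, 0.003, -1.043]
contact_force: [-0.4, -0.3, 0.0]
opening: 0.597
grasp_force: 0.0
wrist [269, 98, 11, 35, 313] r 0.1178 0.1547 centroid ang -59.96 axis -59.27 miss mm 1.67
  tip [ 0.61346762 -0.0925823 ] -59.91
wrist [79, 191, 55, 51, 1658] r 0.1699 0.2349 centroid ang 24.81 axis 59.77 miss mm 115.17
  tip [0.70976106 0.08153499] 24.32Traceback (most recent call last):
  File "meas.py", line 6, in <module>
    ys,xs=np.nonzero(l==i);e=np.array([ray('wrist',p,.042)[:2] for p in zip(xs,ys)])-P;mu=e.mean(0)
                                       ~~~^^^^^^^^^^^^^^^^
  File "h.py", line 8, in ray
    k=cal or optics.get_calibration(c); R=cv2.Rodrigues(np.array(k['rvec'],float))[0]; t=np.array(k['tvec'],float).ravel()
             ~~~~~~~~~~~~~~~~~~~~~~^^^
ValueError: time passes only in moves, steps and waits
```

```bash
sed -i "s/^P=np/K={}\n_r=ray\ndef ray(c,p,z):\n    if c not in K: K[c]=optics.get_calibration(c)\n    return _r(c,p,z,K[c])\nP=np/" ptr.py; python3 meas.py
```

```text
wrist [269, 98, 11, 35, 317] r 0.1178 0.1547 centroid ang -60.1 axis -60.18 miss mm -0.18
  tip [ 0.61345027 -0.09271197] -59.95
wrist [79, 191, 56, 51, 1655] r 0.1692 0.2352 centroid ang 24.66 axis 59.77 miss mm 115.62
  tip [0.70990994 0.08118716] 24.2
white [490, 53, 70, 138, 5335] ctr mm [-190.  -257.1] size [ 82.6 115.8] axis -17.54 ctr ang -126.47
white [259, 154, 31, 93, 1930] ctr mm [ 20.9 -38.1] size [ 32.2 105.7] axis -59.2 ctr ang -61.24
white [0, 120, 26, 79, 1082] ctr mm [296.7  70.9] size [25.9 83.3] axis -87.38 ctr ang 13.44
white [411, 0, 32, 35, 364] ctr mm [ -12.4 -276.2] size [11.7 40.1] axis -20.02 ctr ang -92.57
orange [259, 137, 31, 17, 510] 105.64290875981911 -59.81948377965331
```

The pointer is at -60.1±0.1° and the orange end at -59.8°, measured in the same picture, so they line up. Next is the knob.

```bash

python3 -m jog '[{"fingers":0.6,"dx":-0.45,"dy":0.82,"dz":0,"ax":0,"ay":0,"az":10},{"fingers":0.6,"dx":-0.45,"dy":0.82,"dz":0,"ax":0,"ay":0,"az":10},{"fingers":0.6,"dx":-0.45,"dy":0.82,"dz":0,"ax":0,"ay":0,"az":10},{"fingers":0.6,"dx":-0.45,"dy":0.82,"dz":0,"ax":0,"ay":0,"az":10},{"fingers":0.6,"dx":-0.45,"dy":0.82,"dz":0,"ax":0,"ay":0,"az":10},{"fingers":0.6,"dx":-0.45,"dy":0.82,"dz":0,"ax":0,"ay":0,"az":10},{"fingers":0.6,"dx":-0.45,"dy":0.82,"dz":0,"ax":0,"ay":0,"az":10},{"fingers":0.6,"dx":-0.5,"dy":0.83,"dz":0,"ax":0,"ay":0,"az":10}]' >/dev/null
python3 -m jog '[{"fingers":0.6,"dx":0,"dy":0,"dz":-2,"ax":0,"ay":0,"az":10},{"fingers":0.6,"dx":0,"dy":0,"dz":-2,"ax":0,"ay":0,"az":10},{"fingers":0.6,"dx":0,"dy":0,"dz":-2,"ax":0,"ay":0,"az":10},{"fingers":0.6,"dx":0,"dy":0,"dz":-2,"ax":0,"ay":0,"az":10},{"fingers":0.6,"dx":0,"dy":0,"dz":-2,"ax":0,"ay":0,"az":10.5},{"fingers":0.6,"dx":0,"dy":0,"dz":0,"ax":0,"ay":0,"az":0},{"fingers":0.6,"dx":0,"dy":0,"dz":0,"ax":0,"ay":0,"az":0}]'
```

```text
clock: 21.82
tool_pos: [0.5547, 0.0111, 0.1786]
eef_rot: [3.14, -0.0, 1.234]
contact_force: [0.1, -0.5, -0.0]
opening: 0.601
grasp_force: 0.0
```

```bash

python3 -m jog '[{"fingers":0.6,"dx":-0.1,"dy":0,"dz":-2.2,"ax":0,"ay":0,"az":0.2},{"fingers":0.6,"dx":0,"dy":0,"dz":-2.5,"ax":0,"ay":0,"az":0},{"fingers":0.6,"dx":0,"dy":0,"dz":-2.5,"ax":0,"ay":0,"az":0},{"fingers":0.6,"dx":0,"dy":0,"dz":0,"ax":0,"ay":0,"az":0},{"fingers":0.6,"dx":0,"dy":0,"dz":0,"ax":0,"ay":0,"az":0}]'
python3 -m jog '[{"fingers":0,"dx":0,"dy":0,"dz":0,"ax":0,"ay":0,"az":0},{"fingers":0,"dx":0,"dy":0,"dz":0,"ax":0,"ay":0,"az":0},{"fingers":0,"dx":0,"dy":0,"dz":0,"ax":0,"ay":0,"az":0},{"fingers":0,"dx":0,"dy":0,"dz":0,"ax":0,"ay":0,"az":0},{"fingers":0,"dx":0,"dy":0,"dz":0,"ax":0,"ay":0,"az":0}]' 60
```

```text
clock: 22.45
tool_pos: [0.5547, 0.0105, 0.1072]
eef_rot: [3.139, -0.001, 1.238]
contact_force: [-0.5, 0.7, -0.0]
opening: 0.604
grasp_force: 0.0
clock: 23.08
tool_pos: [0.5536, 0.0107, 0.1073]
eef_rot: [3.141, -0.001, 1.239]
contact_force: [-1.6, 1.3, 5.7]
opening: 0.218
grasp_force: 58.5
```

Gripped and centred. I'll turn it back clockwise 90.2° to yaw -0.335.

```bash

python3 -m jog '[{"fingers":0,"dx":0,"dy":0,"dz":-0.02,"ax":0,"ay":0,"az":-7.5},{"fingers":0,"dx":0,"dy":0,"dz":-0.02,"ax":0,"ay":0,"az":-7.5},{"fingers":0,"dx":0,"dy":0,"dz":-0.02,"ax":0,"ay":0,"az":-7.5},{"fingers":0,"dx":0,"dy":0,"dz":-0.02,"ax":0,"ay":0,"az":-7.5},{"fingers":0,"dx":0,"dy":0,"dz":-0.02,"ax":0,"ay":0,"az":-7.5},{"fingers":0,"dx":0,"dy":0,"dz":-0.02,"ax":0,"ay":0,"az":-7.5}]'
python3 -m jog '[{"fingers":0,"dx":0,"dy":0,"dz":-0.02,"ax":0,"ay":0,"az":-7.5},{"fingers":0,"dx":0,"dy":0,"dz":-0.02,"ax":0,"ay":0,"az":-7.5},{"fingers":0,"dx":0,"dy":0,"dz":-0.02,"ax":0,"ay":0,"az":-7.5},{"fingers":0,"dx":0,"dy":0,"dz":-0.02,"ax":0,"ay":0,"az":-7.5},{"fingers":0,"dx":0,"dy":0,"dz":-0.02,"ax":0,"ay":0,"az":-7.5},{"fingers":0,"dx":0,"dy":0,"dz":-0.02,"ax":0,"ay":0,"az":-7.5},{"fingers":0,"dx":0,"dy":0,"dz":0,"ax":0,"ay":0,"az":0},{"fingers":0,"dx":0,"dy":0,"dz":0,"ax":0,"ay":0,"az":0}]'
python3 -c "
from h import *
print(robot.observe()['wrist_torque'])"
```

```text
clock: 23.82
tool_pos: [0.5536, 0.0107, 0.1061]
eef_rot: [3.141, -0.001, 0.45]
contact_force: [-1.8, 0.7, 6.8]
opening: 0.22
grasp_force: 58.5
clock: 24.82
tool_pos: [0.5536, 0.0107, 0.1049]
eef_rot: [-3.141, -0.001, -0.332]
contact_force: [-1.9, 0.8, 6.8]
opening: 0.22
grasp_force: 58.5
[ 0.05981578  0.35392148 -0.01072985]
```

```bash

python3 -m jog '[{"fingers":0,"dx":0,"dy":0,"dz":0,"ax":0,"ay":0,"az":-0.5},{"fingers":0,"dx":0,"dy":0,"dz":0,"ax":0,"ay":0,"az":0},{"fingers":0,"dx":0,"dy":0,"dz":0,"ax":0,"ay":0,"az":0}]'
python3 -m jog '[{"fingers":0.6,"dx":0,"dy":0,"dz":0,"ax":0,"ay":0,"az":0},{"fingers":0.6,"dx":0,"dy":0,"dz":0,"ax":0,"ay":0,"az":0},{"fingers":0.6,"dx":0,"dy":0,"dz":0,"ax":0,"ay":0,"az":0},{"fingers":0.6,"dx":0,"dy":0,"dz":3,"ax":0,"ay":0,"az":0},{"fingers":0.6,"dx":0,"dy":0,"dz":5,"ax":0,"ay":0,"az":0},{"fingers":0.6,"dx":0,"dy":0,"dz":5,"ax":0,"ay":0,"az":0},{"fingers":0.6,"dx":0,"dy":0,"dz":3,"ax":0,"ay":0,"az":0},{"fingers":0.6,"dx":0,"dy":0,"dz":0,"ax":0,"ay":0,"az":0}]'
python3 - <<'E'
exec(open('meas.py').read())
r=(((h[...,0]<6)|(h[...,0]>174))&(h[...,1]>180)).astype(np.uint8);n,l,st,ce=cv2.connectedComponentsWithStats(r)
for i in np.argsort(-st[1:,4])[:3]+1:
    ys,xs=np.nonzero(l==i);e=np.array([ray('wrist',p,.136)[:2] for p in zip(xs,ys)])-P
    c,s,A=cv2.minAreaRect(e.astype(np.float32)*1000);print('red',st[i].tolist(),np.round(c,1),np.round(s,1),A)
E
```

```text
clock: 25.2
tool_pos: [0.5536, 0.0106, 0.1049]
eef_rot: [-3.141, -0.001, -0.34]
contact_force: [-2.5, 0.8, 6.3]
opening: 0.218
grasp_force: 58.5
clock: 26.2
tool_pos: [0.5551, 0.0103, 0.266]
eef_rot: [-3.14, -0.006, -0.34]
contact_force: [1.3, -0.4, -0.6]
opening: 0.598
grasp_force: 0.0
wrist [110, 3, 63, 66, 2395] r 0.165 0.2289 centroid ang 24.48 axis 41.73 miss mm 58.38
  tip [0.7061286  0.07997487] 24.35
wrist [348, 61, 28, 32, 363] r 0.1186 0.153 centroid ang -61.12 axis -60.36 miss mm 1.81
  tip [ 0.61090632 -0.09371457] -61.24
white [502, 213, 58, 96, 4902] ctr mm [-189.3 -244.9] size [ 66.8 115.7] axis -16.44 ctr ang -127.69
white [290, 98, 60, 89, 2096] ctr mm [ 22.  -43.6] size [32.1 91.9] axis -59.59 ctr ang -63.27
white [216, 195, 51, 52, 1267] ctr mm [-32.   48.2] size [32.  57.6] axis -59.66 ctr ang 123.59
white [527, 0, 26, 122, 391] ctr mm [  20.  -278.9] size [  4.4 109.5] axis -19.11 ctr ang -85.89
orange [329, 90, 4, 4, 4] 101.8560760828699 -52.13510212997638
orange [335, 85, 2, 2, 2] 109.14300206395879 -52.62189459928147
orange [328, 95, 1, 1, 1] 97.80265711525348 -52.02038901497917
red [31, 258, 69, 31, 1359] [ -2.2 188.5] [58.4 18.7] 81.2837905883789
red [264, 167, 25, 62, 1206] [-0.7 -0.6] [19.  49.8] 70.48456573486328
```

The link is at -59.6° against the pointer at about -60.2°. The knob is back along the arm at -19.5°, as tight as at the start, and the gripper is clear. Handing in.

```bash
python3 -c "
from cell import finish_job
print(finish_job())"
```

```text
the job is handed in; nothing more can be done
None
```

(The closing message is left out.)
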